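Tap the clamp wedge home on the drive cradle

ROBOT

A 6-joint arm with a two-finger parallel gripper is mounted at the origin on the work surface. World frame = base frame: x ahead of the robot, y to its left, z up, the work surface at z = 0. Lengths are in m, angles in degrees, forces in N, time in s.
With the tool pointing down it reaches from about 0.35 to 0.875 m from the base axis. Payload 4.2 kg.
Tool frame: the origin (TCP) lies between the finger pads; the fingertips stand 25 mm ahead of it and the grasp point (between the pads) lies 6 mm ahead of it (r.tips_ahead is the distance from the TCP to the fingertips, in m); z points along the fingers, y is the direction in which the jaws open and shut (so a half turn about z gives the same grasp; the last joint's range is limited). The gripper opens to 87 mm and grips with 3 to 60 N. Pads are 19 mm wide; open, the fingers measure 117 mm over their backs; the gripper's body (75 mm by 190 mm) begins 51 mm behind the grasp point.
Start: joints at [88.098, 22.042, 0.453, 0, -68.411, -14.817], TCP at [0.18, 0.599, 0.248] pointing down, gripper open.
Joint ranges: [-179.83, 179.83], [-69.29, 118.12], [-61.27, 80.66], [-181.25, 117.63], [-171.15, -9.14], [-177.46, 177.46]. Speed limits (degrees/s): [159.86, 159.86, 180, 180, 180, 180].

INTERFACE

Orientations are given as a 3x3 rotation matrix whose columns are the frame's x, y, z axes.
In Python, from station import r, vision, finish_job gives the robot as it stands.
- The arm moves only by the shell command python3 -m jog 'ROWS'. ROWS is a JSON object of lists of equal length, an entry for each row: "rot": the turn, a rotation vector about the world's x, y, z in degrees, a list of three; "delta_pos": the shift along the world's x, y, z in mm, a list of three; "grip": the opening in per cent of the stroke, from 0 (shut) to 100 (fully open). A call has 1 to 10 rows; each row shifts and turns the commanded pose from where the row before left it; what a row does not reach is not made up. A row lasts 1/12 s, in which the tool goes at most 41.7 mm and 7.16 degrees, less where a joint would pass 70% of its speed; a pose out of reach is approached as far as the arm can. A call with a gripper value outside its range is refused whole. The fingers move at their own pace and stop on an object; the grip force is fixed at half the most. Time passes only in rows, so rows that do not move let the fingers close. It gives the time, the measured TCP pose, the force and the opening at its end, in the units of the state.
- r.sense(): the state, without advancing time (a new reading comes with each control period).
- vision.capture(name): name is "scene" or "top" or "wrist"; returns a dict with "frame" (480x640x3 uint8, red, green, blue), "K" (3x3 intrinsics, pixels), "xyz" and "orientation" of the camera in the world. Camera axes: x right, y up, looking along -z (the intrinsics and any distortion apply to the point x, -y, -z); pixel columns grow to the right and rows downward; lengths in m; the calibration is good to about 2 mm. A picture is of the moment at which its call begins. There is no depth.
- finish_job(): hands the job in, once; it reports no verdict.
The state is a dict: "time_s": time; "joints": joint angles; "joint_velocities": joint speeds; "effort": joint torques, N m; "tcp_pos": TCP position; "ee_rot": TCP orientation; "wrist_force": force on the tool from outside, world axes, zero at the start; "moment": the same for the moment, N m; "gripper_width": opening from 0.0 (shut) to 1.0 (fully open).
Only numpy, scipy, OpenCV 4.12 (cv2) and the standard library are available. Lean on these libraries where they do the work, as an engineer would, in place of code of your own. Each camera call takes 0.05 s, during which the arm holds its last target. There are 200 camera calls.

TASK

A hard drive is waiting to be clamped in the repair cradle. Pick up the mallet with the yellow faces from the blue mat and tap the red wedge sideways, along its length, into the cradle with two or more separate taps, drawing the mallet clear between taps, until the wedge is fully home and goes no further. Then lay the mallet back down on the mat; touch the wedge only with the mallet, and leave the steel hammer where it lies.

Things in the scene. Friction and masses are not known exactly. Their poses are not given: they have to be found in the camera images.
- mallet: Soft-faced mallet, 0.4 kg, lying flat. Head along its y: 90 mm long, 40 mm thick, yellow faces at both ends, 45 mm from the middle. Black handle 24 mm wide (y), 26 mm high, along -x to 200 mm behind the head; 30 x 40 mm knob on its last 20 mm. Origin: underside, below the middle of the head; head axis and handle centreline 20 mm above it. Grip the handle at x = -65 mm, near the balance point.
- wedge: Red wedge, level, 180 mm long, 36 mm wide at the butt, 30 mm high. Origin: middle of its butt face, 47 mm above the table. Its y axis points the way it must be driven, from the butt into the cradle (fixed; nothing near the wedge is above 66 mm); z up; it slides only along y. The butt sticks out 75 mm beyond the cradle's edge when out, 30 mm when home. The hard drive lies on its +x side.
- wedge_slide (a joint): How far the wedge has been driven, in m: 0 is fully out, 0.045 is home against its stop. It starts between 0 and 0.015. It slides against a steady friction of about 5 N, stays where it is left, and stops dead at 0.045.
- mat: Blue mat fixed on the table, 320 mm (x) by 360 mm (y), 3 mm thick. Origin: middle of its underside. The mallet and the steel hammer lie on it side by side, heads about 170 mm apart, in either order, handles towards the robot.
- hammer: Loose steel hammer with a plain wooden handle, to be left alone: head 100 mm long along its y, 28 mm high, handle 20 to 24 mm wide running along -x to 200 mm behind the head. Origin: on the underside, below the middle of the head.

How it is judged (in metres and radians):
On the way, in this order (a step that is already met when the one before it is completed fails the run):
1. the mallet is lifted clear of the mat in the gripper (height (world z) of mallet above 0.02 m and contact force between the fingers and mallet above 1 N), for 0.1 s.
2. the held mallet gives the wedge a first tap that drives it on by at least 3 mm (contact force between mallet and wedge above 0.5 N and distance of wedge from where it was at the start of the episode above 0.003 m and contact force between the fingers and mallet above 1 N).
3. the mallet is drawn clear of the wedge by about 10 mm or more (horizontal distance between mallet and wedge above 0.055 m and contact force between mallet and wedge below 0.1 N), for 0.05 s.
4. with a later tap of the held mallet the wedge is home (within 5 mm of its stop) (value of joint wedge_slide above 0.04 m and contact force between mallet and wedge above 0.5 N and contact force between the fingers and mallet above 1 N).
At the end, for the whole second after the job is handed in: The wedge is home (slide within 5 mm of its 45 mm stop), the mallet lies flat (within 10 degrees, the same side up as before) and at rest with the middle of its head over the blue mat, and the steel hammer is within 40 mm of where it began (value of joint wedge_slide above 0.04 m and x of mallet in the frame of mat between -0.15 and 0.15 m and y of mallet in the frame of mat between -0.18 and 0.18 m and height (world z) of mallet below 0.015 m and angle between mallet's own z axis and vertical below 0.17 rad and linear speed of mallet below 0.02 m/s and distance of hammer from where it was at the start of the episode below 0.04 m); the robot touches nothing.
It fails at once if the gripper or arm pushes on the wedge itself (contact force between any of the fingers, the arm and wedge above 1 N).
It fails at once if the steel hammer is moved by more than 40 mm (distance of hammer from where it was at the start of the episode above 0.04 m).
It fails at once if the mallet is dropped or thrown down (falls faster than 0.8 m/s while out of the gripper) (linear speed of mallet above 0.8 m/s and contact force between the fingers and mallet below 0.1 N).
It also fails if it takes over 51 s, if anything falls off the work surface, if the arm or the gripper's body presses on something with over 40 N, if the wrist force passes 120 N, or if a joint passes its speed limit or range.

## Working session

There is one attempt and no reset: what is moved stays moved. The work goes in short steps, Python scripts to look and compute and a shell command to move; the robot and the scene stay as the last step left them, time stands still between calls to the robot, and variables do not carry over. Pictures are saved under pics/ and viewed, about 8 in all and at most 12, crops included, and the job is handed in when it is done.

```bash
mkdir -p pics; cat > h.py <<'E'
import numpy as np, cv2
from station import r, vision
def ray(c,u,v):
    K=np.array(c["K"]);R=np.array(c["orientation"])
    p=np.linalg.inv(K)@[u,v,1]
    return np.array(c["xyz"]),R@[p[0],-p[1],-p[2]]
def at(c,u,v,z):
    o,d=ray(c,u,v); return o+d*(z-o[2])/d[2]
def proj(c,P):
    K=np.array(c["K"]);R=np.array(c["orientation"])
    q=R.T@(np.array(P)-c["xyz"]); q=K@[q[0],-q[1],-q[2]]; return q[:2]/q[2]
def shot(name,f):
    c=vision.capture(name); cv2.imwrite("pics/"+f+".png",cv2.cvtColor(c["frame"],cv2.COLOR_RGB2BGR)); np.save("pics/"+f+".npy",c,allow_pickle=True); return c
def load(f): return np.load("pics/"+f+".npy",allow_pickle=True).item()
E
python3 - <<'E'
from h import *
for n in ["top","scene"]:
    c=shot(n,n+"0"); print(n,{k:c[k] for k in c if k!="frame"})
s=r.sense(); print(s["ee_rot"],s["time_s"],s["tcp_pos"])
E
```

```text
top {'K': array([[566.02242249,   0.        , 299.6488616 ],
       [  0.        , 566.02242249, 237.23817824],
       [  0.        ,   0.        ,   1.        ]]), 'xyz': array([ 0.36691876, -0.12002951,  1.00573554]), 'orientation': array([[-0.01350457,  0.98627412, -0.164563  ],
       [-0.9996418 , -0.01711996, -0.02057109],
       [-0.02310605,  0.16422625,  0.98615204]])}
scene {'K': array([[465.17956617,   0.        , 324.24604132],
       [  0.        , 465.17956617, 231.01844835],
       [  0.        ,   0.        ,   1.        ]]), 'xyz': array([ 0.94463719, -0.04154404,  0.68411578]), 'orientation': array([[-0.2242994 , -0.8126704 ,  0.5378258 ],
       [ 0.97445852, -0.19324859,  0.11439217],
       [ 0.01097095,  0.54974703,  0.83525914]])}
[[ 9.57685432e-01 -2.87816627e-01 -4.49079234e-04]
 [-2.87816955e-01 -9.57683566e-01 -1.89447836e-03]
 [ 1.15186568e-04  1.94356694e-03 -9.99998105e-01]] 0.1 [0.17963976 0.59810999 0.24657608]
```

View pics/top0.png

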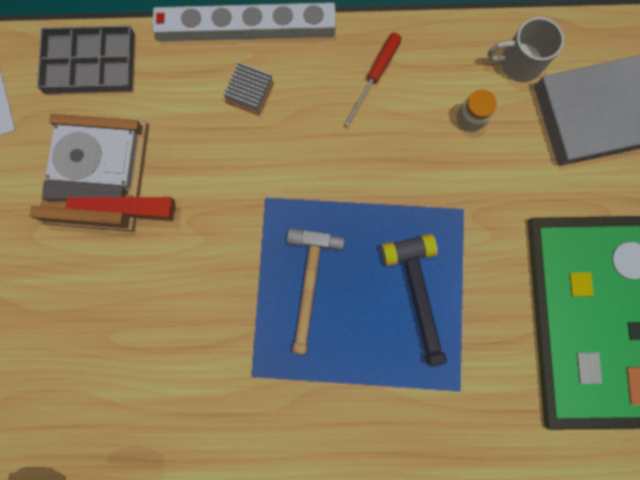

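View pics/scene0.png

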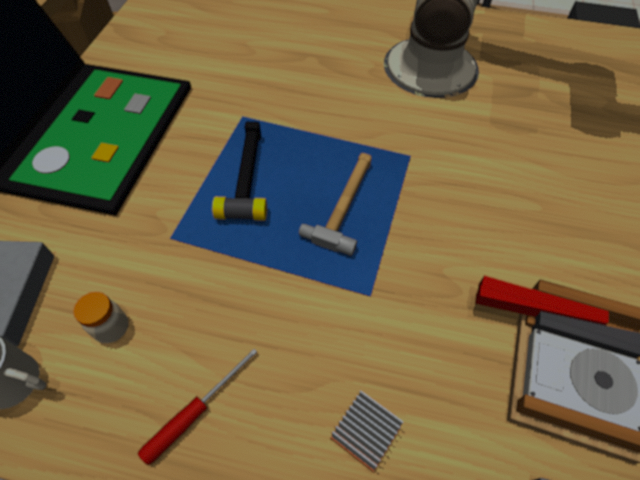

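The top view has the mallet's head at about (409,250) and its knob at (434,360). The hammer is to its left at (315,240). The wedge's butt is at (172,208), to be driven image-left (+y). I'll enlarge both for pixel reading.

```bash
python3 - <<'E'
from h import *
c=load("top0"); im=cv2.imread("pics/top0.png")
a=cv2.resize(im[225:375,370:450],None,fx=4,fy=4,interpolation=2)
b=cv2.resize(im[180:240,25:185],None,fx=3,fy=3,interpolation=2)
o=np.zeros((600,800,3),np.uint8);o[:600,:320]=a;o[:180,320:800]=b;
cv2.imwrite("pics/crop0.png",o)
hsv=cv2.cvtColor(im,cv2.COLOR_BGR2HSV)
y=cv2.inRange(hsv,(22,150,100),(35,255,255)); y[:, :370]=0;y[:,450:]=0;y[:225]=0;y[280:]=0
n,l,st,ce=cv2.connectedComponentsWithStats(y); print(st,ce)
for (u,v) in [(409.5,249.5),(434,358),(390,253.5),(430,246)]: print((u,v),at(c,u,v,.023+.01))
print("mat",[at(c,*p,.003).round(3) for p in [(265,199),(463,209),(460,390),(253,377)]])
print("wedge top",[at(c,*p,.062).round(3) for p in [(172,197),(173,216),(67,197),(67,207)]])
E
```

```text
[[     0      0    640    480 306763]
 [   422    235     14     21    206]
 [   383    243     15     22    231]] [[319.37322298 239.48596473]
 [429.4368932  244.89320388]
 [389.81818182 253.32900433]]
(409.5, 249.5) [ 0.50446088 -0.28935824  0.033     ]
(434, 358) [ 0.32043088 -0.32188773  0.033     ]
(390, 253.5) [ 0.49804858 -0.25549492  0.033     ]
(430, 246) [ 0.50997504 -0.32492187  0.033     ]
mat [array([ 0.606, -0.037,  0.003]), array([ 0.581, -0.394,  0.003]), array([ 0.265, -0.37 ,  0.003]), array([ 0.291, -0.015,  0.003])]
wedge top [array([0.598, 0.118, 0.062]), array([0.565, 0.116, 0.062]), array([0.602, 0.301, 0.062]), array([0.584, 0.3  , 0.062])]
```

View pics/crop0.png

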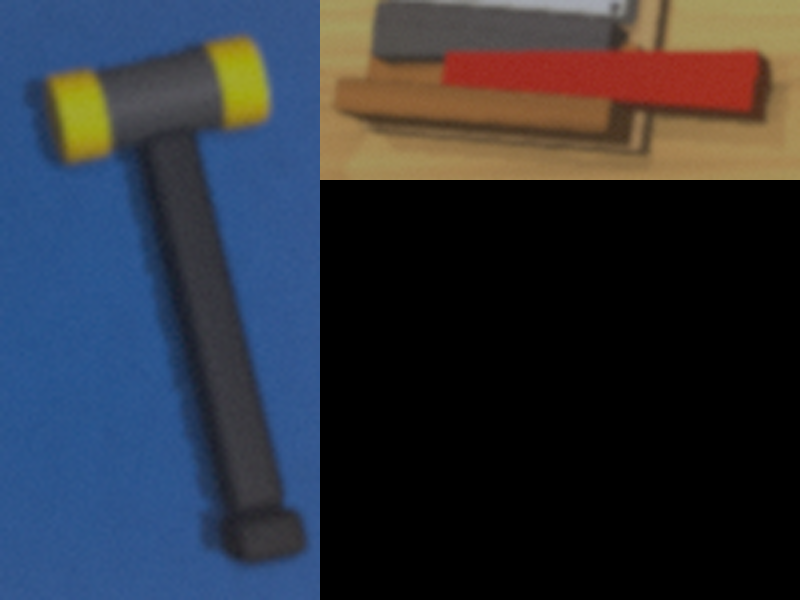

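```bash
python3 -m jog '{"delta_pos":[[25,-33,0],[25,-33,0],[25,-33,0],[25,-33,0],[25,-33,0],[25,-33,0],[25,-33,0],[25,-33,0],[25,-33,0],[25,-33,0]],"rot":[[0,0,0],[0,0,0],[0,0,0],[0,0,0],[0,0,0],[0,0,0],[0,0,0],[0,0,0],[0,0,0],[0,0,0]],"grip":[100,100,100,100,100,100,100,100,100,100]}'
python3 -m jog '{"delta_pos":[[5,-41,0],[5,-41,0],[5,-41,0],[0,0,0]],"rot":[[0,0,0],[0,0,0],[0,0,0],[0,0,0]],"grip":[100,100,100,100]}'
python3 - <<'E'
from h import *
c=shot("wrist","w1"); print(c["K"],c["xyz"],c["orientation"]); s=r.sense(); print(s["tcp_pos"],s["joints"])
E
```

```text
time_s: 0.93
tcp_pos: [0.4303, 0.2666, 0.2474]
ee_rot: [[0.958, -0.287, -0.0], [-0.287, -0.958, -0.0], [-0.0, 0.0, -1.0]]
wrist_force: [0.9, 1.0, 0.0]
gripper_width: 1.004
time_s: 1.27
tcp_pos: [0.4439, 0.1399, 0.2471]
ee_rot: [[0.956, -0.294, -0.002], [-0.294, -0.956, -0.002], [-0.002, 0.002, -1.0]]
wrist_force: [-0.7, 1.1, -0.1]
gripper_width: 1.001
[[359.58684917   0.         315.690866  ]
 [  0.         359.58684917 235.715948  ]
 [  0.           0.           1.        ]] [0.51822077 0.11725291 0.38370168] [[-0.29447761  0.91543367  0.2743431 ]
 [-0.95565629 -0.28268254 -0.08253265]
 [ 0.00199883 -0.28648172  0.95808362]]
[0.44445284 0.142318   0.24730122] [ 3.77719196e+01  6.48421293e+00 -2.07593833e+01 -1.37026172e-02
 -6.28159829e+01  3.52020143e+01]
```

View pics/w1.png

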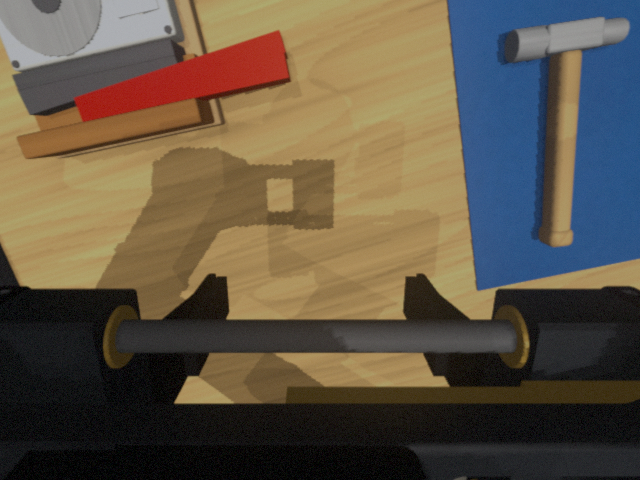

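The wrist view shows the red wedge with butt top corners at (280,31) and (288,80), its far end around (76,97) and (85,121), and the cradle base edge running from (188,0) to (221,122).

```bash
python3 - <<'E'
from h import *
c=load("w1")
im=cv2.imread("pics/w1.png")
hsv=cv2.cvtColor(im,cv2.COLOR_BGR2HSV)
m=(cv2.inRange(hsv,(0,180,140),(6,255,255))); m[150:]=0;m[:,310:]=0
k=max(cv2.findContours(m,0,2)[0],key=cv2.contourArea); print(cv2.approxPolyDP(k,3,True).reshape(-1,2).tolist())
for p in [(280,31),(288,80),(76,97),(85,121)]: print(p,at(c,*p,.062).round(4))
for z in (0.002,.012): print([at(c,*p,z).round(4) for p in [(188,0),(221,122)]])
t=load("top0"); print([at(t,*p,.002).round(4) for p in [(147,123),(134,230)]])
E
```

```text
[[279, 33], [76, 97], [82, 119], [287, 77]]
(280, 31) [0.5974 0.122  0.062 ]
(288, 80) [0.5612 0.1273 0.062 ]
(76, 97) [0.6009 0.3008 0.062 ]
(85, 121) [0.5815 0.3026 0.062 ]
[array([0.6615, 0.196 , 0.002 ]), array([0.5519, 0.2063, 0.002 ])]
[array([0.6577, 0.1939, 0.012 ]), array([0.5511, 0.204 , 0.012 ])]
[array([0.7563, 0.1839, 0.002 ]), array([0.5529, 0.2013, 0.002 ])]
```

```bash
python3 -m jog '{"delta_pos":[[0,-41,0],[0,-41,0],[0,-41,0],[0,-41,0],[0,-41,0],[0,-41,0],[0,-41,0],[0,-41,0],[0,-41,0],[0,-41,0]],"rot":[[0,0,2.7],[0,0,2.7],[0,0,2.7],[0,0,2.7],[0,0,2.7],[0,0,2.7],[0,0,2.7],[0,0,2.7],[0,0,2.7],[0,0,2.7]],"grip":[100,100,100,100,100,100,100,100,100,100]}'
python3 -m jog '{"delta_pos":[[0,-30,-25],[0,0,-25],[0,0,-25],[0,0,0],[0,0,0]],"rot":[[0,0,0],[0,0,0],[0,0,0],[0,0,0],[0,0,0]],"grip":[100,100,100,100,100]}'
python3 - <<'E'
from h import *
c=shot("wrist","w2"); s=r.sense(); print(s["tcp_pos"],s["ee_rot"],s["joints"])
E
```

```text
time_s: 2.15
tcp_pos: [0.4451, -0.2657, 0.2474]
ee_rot: [[0.983, 0.182, 0.0], [0.182, -0.983, 0.0], [0.0, -0.0, -1.0]]
wrist_force: [1.2, 0.6, -0.2]
gripper_width: 1.002
time_s: 2.57
tcp_pos: [0.4447, -0.2939, 0.1715]
ee_rot: [[0.984, 0.18, -0.003], [0.18, -0.984, 0.001], [-0.003, -0.001, -1.0]]
wrist_force: [0.3, 0.4, 0.8]
gripper_width: 1.001
[ 0.44579541 -0.29418462  0.17316755] [[ 9.83637265e-01  1.80160154e-01  2.22160528e-04]
 [ 1.80160277e-01 -9.83636931e-01 -8.14338954e-04]
 [ 7.18138687e-05  8.41038644e-04 -9.99999644e-01]] [-1.59895982e+01  1.71564748e+01 -1.84953179e+01  5.08996299e-02
 -5.43231289e+01  1.16339016e+02]
```

View pics/w2.png

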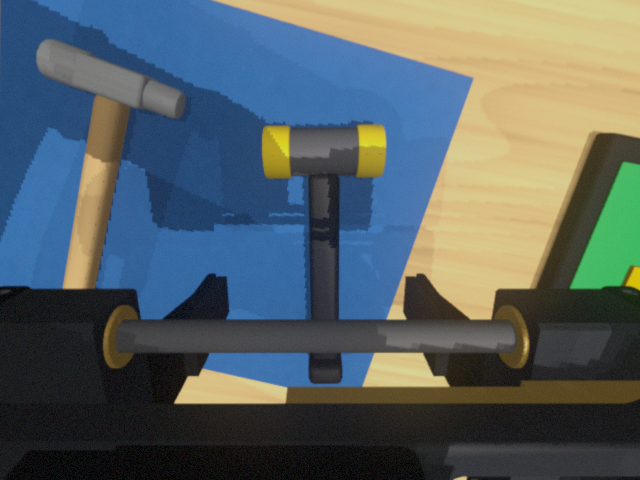

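The wrist view shows the mallet head between (263,151) and (386,151), with the handle running straight down from (324,180) to the knob (325,372), so it lines up with the jaws but sits a few mm to one side.

```bash
python3 - <<'E'
from h import *
c=load("w2"); s=r.sense()
p=at(c,324.5,151,.025); q=at(c,325.5,370,.03); print(p,q,np.degrees(np.arctan2(*(p-q)[1::-1])))
a=at(c,263,151,.023);b=at(c,386,151,.023);print(a,b,np.linalg.norm(a-b),np.degrees(np.arctan2(*(a-b)[:2]*[-1,1])))
u=np.array([np.cos(np.radians(10)),np.sin(np.radians(10))])
g=p[:2]-.065*u; print("grip",g,"delta mm",(g-s["tcp_pos"][:2])*1e3)
E
```

```text
[ 0.50564142 -0.28912892  0.025     ] [ 0.31530736 -0.32597642  0.03      ] 10.956571089064035
[ 0.49701099 -0.24241863  0.023     ] [ 0.51404485 -0.3359414   0.023     ] 0.09506135167937609 10.322470417845624
grip [ 0.44162892 -0.30041605] delta mm [-4.16649268 -6.23143495]
```

```bash
python3 -m jog '{"delta_pos":[[-4,-6,-20],[0,0,-25],[0,0,-25],[0,0,-25],[0,0,-20],[0,0,-15],[0,0,-10],[0,0,0],[0,0,0]],"rot":[[0,0,0],[0,0,0],[0,0,0],[0,0,0],[0,0,0],[0,0,0],[0,0,0],[0,0,0],[0,0,0]],"grip":[100,100,100,100,100,100,100,100,100]}'
python3 -m jog '{"delta_pos":[[0,0,0],[0,0,0],[0,0,0],[0,0,0],[0,0,0],[0,0,0],[0,0,0],[0,0,0],[0,0,0],[0,0,0]],"rot":[[0,0,0],[0,0,0],[0,0,0],[0,0,0],[0,0,0],[0,0,0],[0,0,0],[0,0,0],[0,0,0],[0,0,0]],"grip":[0,0,0,0,0,0,0,0,0,0]}'
```

```text
time_s: 3.37
tcp_pos: [0.4421, -0.3005, 0.0337]
ee_rot: [[0.984, 0.18, 0.002], [0.18, -0.984, -0.001], [0.002, 0.001, -1.0]]
wrist_force: [-0.2, -0.6, 0.3]
gripper_width: 0.994
time_s: 4.2
tcp_pos: [0.4407, -0.3004, 0.0325]
ee_rot: [[0.984, 0.178, -0.0], [0.178, -0.984, 0.0], [-0.0, -0.0, -1.0]]
wrist_force: [0.8, 0.8, -0.2]
gripper_width: 0.325
```

```bash
python3 -m jog '{"delta_pos":[[0,0,0],[0,0,0],[0,0,0],[0,0,0],[0,0,0],[0,0,0]],"rot":[[0,0,0],[0,0,0],[0,0,0],[0,0,0],[0,0,0],[0,0,0]],"grip":[0,0,0,0,0,0]}'
python3 -m jog '{"delta_pos":[[0,0,6],[0,0,12],[0,0,15],[0,0,15],[0,0,15],[0,0,15],[0,0,15],[0,0,7],[0,0,0],[0,0,0]],"rot":[[0,0,0],[0,0,0],[0,0,0],[0,0,0],[0,0,0],[0,0,0],[0,0,0],[0,0,0],[0,0,0],[0,0,0]],"grip":[0,0,0,0,0,0,0,0,0,0]}'
```

```text
time_s: 4.7
tcp_pos: [0.4408, -0.3004, 0.0325]
ee_rot: [[0.984, 0.179, -0.0], [0.179, -0.984, 0.0], [-0.0, -0.0, -1.0]]
wrist_force: [0.9, 0.8, 0.1]
gripper_width: 0.277
time_s: 5.53
tcp_pos: [0.4401, -0.3, 0.132]
ee_rot: [[0.984, 0.178, -0.001], [0.178, -0.984, 0.001], [-0.001, -0.001, -1.0]]
wrist_force: [-0.8, -0.3, -4.2]
gripper_width: 0.272
```

```bash
python3 -m jog '{"delta_pos":[[3,15,0],[7,35,0],[8,40,0],[8,41,0],[8,41,0],[8,41,0],[8,41,0],[7,37,0],[6,34,0],[4,20,0]],"rot":[[0,0,-1.5],[0,0,-1.5],[0,0,-1.5],[0,0,-1.5],[0,0,-1.5],[0,0,-1.5],[0,0,-1.6],[0,0,-1.6],[0,0,-1.6],[0,0,-1.5]],"grip":[0,0,0,0,0,0,0,0,0,0]}'
python3 -m jog '{"delta_pos":[[0,0,-15],[0,0,-20],[0,0,-10],[0,0,0],[0,0,0],[0,0,0]],"rot":[[0,0,0],[0,0,0],[0,0,0],[0,0,0],[0,0,0],[0,0,0]],"grip":[0,0,0,0,0,0]}'
python3 - <<'E'
from h import *
c=shot("wrist","w3"); shot("top","t3"); s=r.sense(); print(s["tcp_pos"],s["ee_rot"],s["joints"])
E
```

```text
time_s: 6.37
tcp_pos: [0.5074, 0.0473, 0.1312]
ee_rot: [[0.996, -0.086, -0.002], [-0.086, -0.996, -0.0], [-0.002, 0.0, -1.0]]
wrist_force: [1.4, -1.2, -5.1]
gripper_width: 0.273
time_s: 6.87
tcp_pos: [0.5082, 0.0439, 0.0879]
ee_rot: [[0.996, -0.088, 0.001], [-0.088, -0.996, -0.0], [0.001, -0.0, -1.0]]
wrist_force: [-0.9, 0.2, -3.1]
gripper_width: 0.275
[0.50841301 0.04407328 0.08845526] [[ 9.96128686e-01 -8.78853301e-02  1.95197370e-03]
 [-8.78867238e-02 -9.96130270e-01  6.39924631e-04]
 [ 1.88818010e-03 -8.08999856e-04 -9.99997890e-01]] [ 2.32088765e+01  2.13452860e+01 -2.73504242e+01  1.57573030e-02
 -4.11870526e+01  6.17372670e+01]
```

View pics/w3.png

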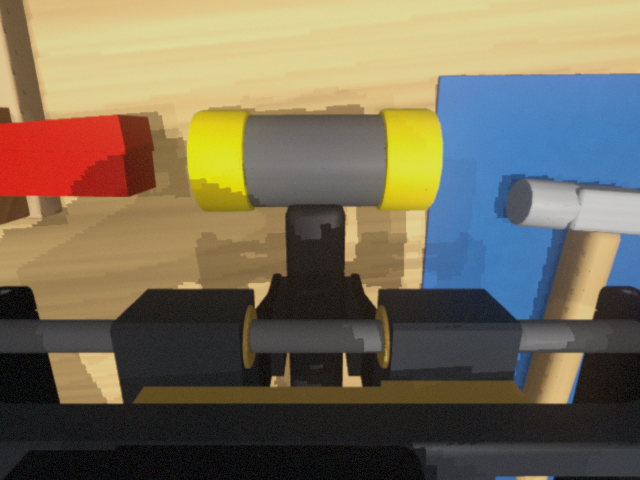

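The mallet head runs from (188,160) to (441,160). The wedge's butt top corners are at (120,117) and (127,196), roughly in line with the head.

```bash
python3 - <<'E'
from h import *
c=load("w3")
a=at(c,120,117,.062);b=at(c,127,196,.062);print(a,b,np.degrees(np.arctan2(*(a-b)[1::-1])))
m=(a+b)/2
h1=at(c,188,160,.079);h2=at(c,441,160,.079);h=(h1+h2)/2;print("head",h1,h2,np.linalg.norm(h1-h2))
t=np.radians(5);ey=np.array([np.sin(t),np.cos(t)]);ex=np.array([ey[1],-ey[0]])
for hh in (h[:2], r.sense()["tcp_pos"][:2]+.066*ex):
  d=m[:2]-hh; print("along",d@ey,"lateral",d@ex)
E
```

```text
[0.59772085 0.12059366 0.062     ] [0.56372878 0.12571348 0.062     ] -8.5653953345811
head [0.57805877 0.08884905 0.079     ] [ 0.56918293 -0.01142023  0.079     ] 0.1006613578538196
along 0.08473700244414624 lateral -0.00028242196812443103
along 0.08508175885167715 lateral -0.0008556641493658052
```

```bash
python3 -m jog '{"delta_pos":[[0,0,-12],[0,0,-12],[0,0,-8],[0,0,0],[0.9,10,0],[0.9,10,0],[0.9,10,0],[0,0,0],[0,0,0]],"rot":[[0,0,0],[0,0,0],[0,0,0],[0,0,0],[0,0,0],[0,0,0],[0,0,0],[0,0,0],[0,0,0]],"grip":[0,0,0,0,0,0,0,0,0]}'
python3 -m jog '{"delta_pos":[[0.4,5,0],[0.4,5,0],[0.4,5,0],[0.4,5,0],[0.4,5,0]],"rot":[[0,0,0],[0,0,0],[0,0,0],[0,0,0],[0,0,0]],"grip":[0,0,0,0,0]}'
python3 - <<'E'
from h import *
shot("top","t4");s=r.sense();print(s["tcp_pos"],s["wrist_force"],s["moment"])
E
```

```text
time_s: 7.72
tcp_pos: [0.5109, 0.0754, 0.0561]
ee_rot: [[0.996, -0.086, 0.001], [-0.086, -0.996, 0.001], [0.001, -0.001, -1.0]]
wrist_force: [0.2, -0.3, -4.4]
gripper_width: 0.274
time_s: 8.13
tcp_pos: [0.512, 0.0982, 0.0556]
ee_rot: [[0.996, -0.09, -0.001], [-0.09, -0.996, -0.002], [-0.001, 0.002, -1.0]]
wrist_force: [1.4, -5.7, -3.4]
gripper_width: 0.269
[0.51227662 0.09906126 0.05559395] [ 0.31045195 -2.90439294 -3.07476738] [-0.90983452  0.08749858 -0.25055001]
```

```bash
python3 -m jog '{"delta_pos":[[-0.4,-5,0],[-0.9,-10,0],[-1.3,-15,0],[-0.9,-10,0],[0,0,0],[0,0,0]],"rot":[[0,0,0],[0,0,0],[0,0,0],[0,0,0],[0,0,0],[0,0,0]],"grip":[0,0,0,0,0,0]}'
python3 - <<'E'
from h import *
shot("wrist","w5");s=r.sense();print(s["tcp_pos"],s["wrist_force"],s["moment"])
E
```

```text
time_s: 8.68
tcp_pos: [0.5088, 0.0583, 0.0556]
ee_rot: [[0.996, -0.089, 0.0], [-0.089, -0.996, 0.0], [0.0, -0.0, -1.0]]
wrist_force: [-0.3, 0.2, -4.8]
gripper_width: 0.275
[0.50913737 0.05887913 0.05566616] [-0.1367086   0.22873233 -4.07503279] [ 0.00959237  0.09566507 -0.06465551]
```

View pics/w5.png

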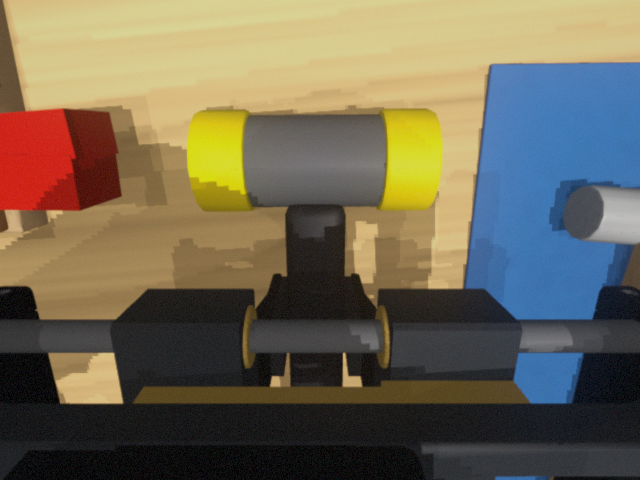

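The mallet is held squarely and drawn clear, with its face at x≈190. The wedge's butt top corners are now at (67,112) and (80,207).

```bash
python3 - <<'E'
from h import *
c=load("w5")
a=at(c,67,112,.062);b=at(c,80,207,.062);m=(a+b)/2;print(m,np.degrees(np.arctan2(*(a-b)[1::-1])))
h=(at(c,190,160,.047)+at(c,440,160,.047))/2;t=np.radians(5);ey=np.array([np.sin(t),np.cos(t)]);d=(m-h)[:2]
print("along",d@ey,"lat",d@[ey[1],-ey[0]]); print("moved",(m[:2]-[.5807,.1231])@ey)
E
```

```text
[0.58269785 0.13834905 0.062     ] -8.112440345605934
along 0.08592682475401281 lat 0.0009625972196707216
moved 0.01536515140937531
```

```bash
python3 -m jog '{"delta_pos":[[0.9,10,0],[1.2,14,0],[0.9,10,0],[0.4,5,0],[0.4,5,0],[0.4,5,0],[0.3,4,0],[0.3,4,0]],"rot":[[0,0,0],[0,0,0],[0,0,0],[0,0,0],[0,0,0],[0,0,0],[0,0,0],[0,0,0]],"grip":[0,0,0,0,0,0,0,0]}'
python3 -m jog '{"delta_pos":[[0.3,3,0],[0,0,0]],"rot":[[0,0,0],[0,0,0]],"grip":[0,0]}'
python3 -m jog '{"delta_pos":[[0.3,3,0],[0,0,0]],"rot":[[0,0,0],[0,0,0]],"grip":[0,0]}'
```

```text
time_s: 9.4
tcp_pos: [0.5142, 0.1162, 0.0558]
ee_rot: [[0.996, -0.089, 0.001], [-0.089, -0.996, -0.001], [0.001, 0.001, -1.0]]
wrist_force: [3.3, -5.8, -3.6]
gripper_width: 0.273
time_s: 9.57
tcp_pos: [0.5146, 0.1196, 0.0557]
ee_rot: [[0.996, -0.088, 0.001], [-0.088, -0.996, -0.0], [0.001, 0.0, -1.0]]
wrist_force: [1.0, -4.5, -3.8]
gripper_width: 0.273
time_s: 9.73
tcp_pos: [0.5146, 0.1223, 0.0557]
ee_rot: [[0.996, -0.088, 0.0], [-0.088, -0.996, -0.0], [0.0, 0.0, -1.0]]
wrist_force: [1.8, -4.1, -3.8]
gripper_width: 0.269
```

```bash
python3 -m jog '{"delta_pos":[[0.2,2,0],[0,0,0]],"rot":[[0,0,0],[0,0,0]],"grip":[0,0]}' | grep -E "tcp|force"
python3 -m jog '{"delta_pos":[[0.2,2,0],[0,0,0]],"rot":[[0,0,0],[0,0,0]],"grip":[0,0]}'| grep -E "tcp|force"
python3 -m jog '{"delta_pos":[[0.2,2,0],[0,0,0]],"rot":[[0,0,0],[0,0,0]],"grip":[0,0]}'| grep -E "tcp|force"
```

```text
tcp_pos: [0.5147, 0.1241, 0.0556]
wrist_force: [1.5, -4.3, -4.1]
tcp_pos: [0.5149, 0.1261, 0.0557]
wrist_force: [2.3, -3.6, -2.9]
tcp_pos: [0.5151, 0.128, 0.0557]
wrist_force: [2.0, -5.2, -4.1]
```

```bash
for i in 1; do python3 -m jog '{"delta_pos":[[0.1,1.5,0],[0,0,0]],"rot":[[0,0,0],[0,0,0]],"grip":[0,0]}' | grep -E "tcp|force"; done
python3 -m jog '{"delta_pos":[[0.1,1.5,0],[0,0,0]],"rot":[[0,0,0],[0,0,0]],"grip":[0,0]}'| grep -E "tcp|force"
python3 - <<'E'
from h import *
s=r.sense();print(s["tcp_pos"],s["wrist_force"],s["moment"])
E
```

```text
tcp_pos: [0.5147, 0.1288, 0.0556]
wrist_force: [2.5, -7.6, -2.8]
tcp_pos: [0.5143, 0.1295, 0.0555]
wrist_force: [1.0, -9.9, -1.7]
[0.51427081 0.1295487  0.05546073] [ 0.95689452 -9.85828898 -1.72902285] [-2.6579308  -0.65355555 -0.7393635 ]
```

The force has gone from about 5 N to 10 N while the tool barely advances, which means the wedge is at its stop. I'll back off and check.

```bash
python3 -m jog '{"delta_pos":[[-0.4,-5,0],[-0.9,-10,0],[-1.3,-15,0],[-0.9,-15,0],[-0.4,-5,0],[0,0,0],[0,0,0]],"rot":[[0,0,0],[0,0,0],[0,0,0],[0,0,0],[0,0,0],[0,0,0],[0,0,0]],"grip":[0,0,0,0,0,0,0]}'
python3 - <<'E'
from h import *
shot("wrist","w6");c=shot("top","t6")
im=cv2.imread("pics/t6.png"); w=cv2.imread("pics/w6.png")
o=np.zeros((480,800,3),np.uint8); o[:360,:480]=cv2.resize(w,(480,360)); o[:240,480:]=cv2.resize(im[160:280,20:180],(320,240)); 
cv2.imwrite("pics/c6.png",o)
E
```

```text
time_s: 11.15
tcp_pos: [0.5113, 0.0809, 0.0556]
ee_rot: [[0.996, -0.088, 0.0], [-0.088, -0.996, 0.0], [0.0, -0.0, -1.0]]
wrist_force: [0.6, -0.5, -3.9]
gripper_width: 0.271
```

View pics/c6.png

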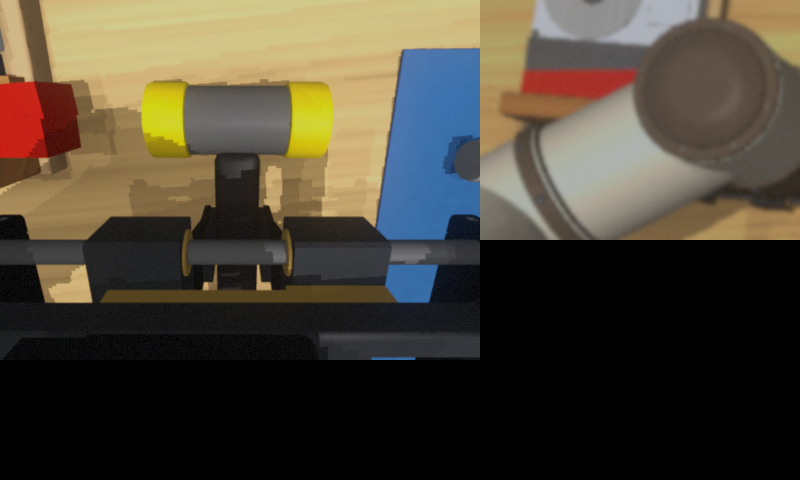

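The wedge butt is now at about (53,112)–(65,209) in the full image, and the mallet is still straight in the grip. I'll lift it and carry it back to where it came from.

```bash
python3 - <<'E'
from h import *
c=load("w6");m=(at(c,53,112,.062)+at(c,65,209,.062))/2;t=np.radians(5);print("moved",(m[:2]-[.5807,.1231])@[np.sin(t),np.cos(t)])
E
python3 -m jog '{"delta_pos":[[0,-5,15],[0,-5,25],[0,0,25],[0,0,11],[0,0,0]],"rot":[[0,0,0],[0,0,0],[0,0,0],[0,0,0],[0,0,0]],"grip":[0,0,0,0,0]}'
python3 -m jog '{"delta_pos":[[-3,-17,0],[-7,-38,0],[-7,-41,0],[-8,-41,0],[-8,-41,0],[-8,-41,0],[-8,-41,0],[-8,-41,0],[-8,-38,0],[-6,-30,0]],"rot":[[0,0,1.5],[0,0,1.5],[0,0,1.5],[0,0,1.5],[0,0,1.5],[0,0,1.5],[0,0,1.6],[0,0,1.6],[0,0,1.6],[0,0,1.5]],"grip":[0,0,0,0,0,0,0,0,0,0]}'
python3 -m jog '{"delta_pos":[[0,-2,-15],[0,0,-20],[0,0,-20],[0,0,-15],[0,0,-10],[0,0,0],[0,0,0]],"rot":[[0,0,0],[0,0,0],[0,0,0],[0,0,0],[0,0,0],[0,0,0],[0,0,0]],"grip":[0,0,0,0,0,0,0]}'
python3 - <<'E'
from h import *
shot("scene","s7")
E
```

```text
moved 0.04335767323797357
time_s: 11.67
tcp_pos: [0.5133, 0.0725, 0.1347]
ee_rot: [[0.996, -0.086, 0.007], [-0.086, -0.996, 0.003], [0.007, -0.003, -1.0]]
wrist_force: [1.1, 0.2, -4.2]
gripper_width: 0.274
time_s: 12.5
tcp_pos: [0.4389, -0.2992, 0.1301]
ee_rot: [[0.984, 0.179, -0.002], [0.179, -0.984, 0.001], [-0.002, -0.001, -1.0]]
wrist_force: [1.0, 0.8, -4.2]
gripper_width: 0.271
time_s: 13.08
tcp_pos: [0.4402, -0.299, 0.0508]
ee_rot: [[0.984, 0.179, -0.002], [0.179, -0.984, 0.0], [-0.002, -0.001, -1.0]]
wrist_force: [0.7, -0.1, -4.2]
gripper_width: 0.272
```

View pics/s7.png

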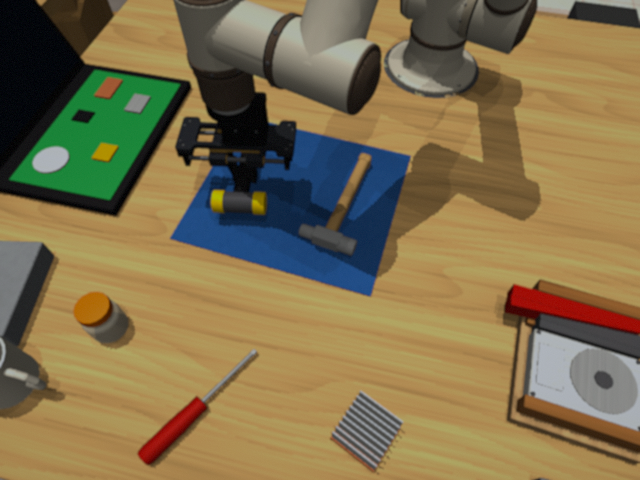

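The mallet is above its original spot at (240,203), the hammer hasn't moved at (328,238), and the wedge is driven in with its butt at (510,300). I'll lower the mallet gently.

```bash
python3 -m jog '{"delta_pos":[[0,0,-6],[0,0,-5],[0,0,-4],[0,0,-2],[0,0,0],[0,0,0]],"rot":[[0,0,0],[0,0,0],[0,0,0],[0,0,0],[0,0,0],[0,0,0]],"grip":[0,0,0,0,0,0]}'
python3 -m jog '{"delta_pos":[[0,0,-1],[0,0,0],[0,0,0]],"rot":[[0,0,0],[0,0,0],[0,0,0]],"grip":[0,0,0]}'
```

```text
time_s: 13.63
tcp_pos: [0.4403, -0.2994, 0.0345]
ee_rot: [[0.984, 0.179, -0.0], [0.179, -0.984, -0.0], [-0.0, 0.0, -1.0]]
wrist_force: [-0.4, -1.2, -4.5]
gripper_width: 0.273
time_s: 13.88
tcp_pos: [0.4403, -0.2994, 0.0336]
ee_rot: [[0.984, 0.178, 0.0], [0.178, -0.984, -0.0], [0.0, 0.0, -1.0]]
wrist_force: [0.9, 0.3, -4.0]
gripper_width: 0.272
```

```bash
python3 -m jog '{"delta_pos":[[0,0,-1],[0,0,0],[0,0,0]],"rot":[[0,0,0],[0,0,0],[0,0,0]],"grip":[0,0,0]}'
python3 -m jog '{"delta_pos":[[0,0,0],[0,0,0],[0,0,0],[0,0,0],[0,0,0],[0,0,0],[0,0,0],[0,0,0],[0,0,0],[0,0,0]],"rot":[[0,0,0],[0,0,0],[0,0,0],[0,0,0],[0,0,0],[0,0,0],[0,0,0],[0,0,0],[0,0,0],[0,0,0]],"grip":[35,45,55,70,85,100,100,100,100,100]}'
```

```text
time_s: 14.13
tcp_pos: [0.4405, -0.2994, 0.0327]
ee_rot: [[0.984, 0.179, 0.0], [0.179, -0.984, -0.0], [0.0, 0.0, -1.0]]
wrist_force: [0.6, 0.1, -4.8]
gripper_width: 0.275
time_s: 14.97
tcp_pos: [0.4403, -0.2993, 0.0325]
ee_rot: [[0.984, 0.179, -0.0], [0.179, -0.984, -0.0], [-0.0, 0.0, -1.0]]
wrist_force: [-0.1, -0.3, -0.5]
gripper_width: 0.941
```

Released. I'll raise the gripper straight up, then swing it back so the views are clear.

```bash
python3 -m jog '{"delta_pos":[[0,0,10],[0,0,20],[0,0,30],[0,0,40],[0,0,40],[0,0,30],[0,0,20],[0,0,0]],"rot":[[0,0,0],[0,0,0],[0,0,0],[0,0,0],[0,0,0],[0,0,0],[0,0,0],[0,0,0]],"grip":[100,100,100,100,100,100,100,100]}'
python3 -m jog '{"delta_pos":[[-8,-30,0],[-10,-40,0],[-10,-40,0],[-10,-40,0],[-10,-30,0],[0,0,0],[0,0,0]],"rot":[[0,0,0],[0,0,0],[0,0,0],[0,0,0],[0,0,0],[0,0,0],[0,0,0]],"grip":[100,100,100,100,100,100,100]}'
python3 - <<'E'
from h import *
shot("top","t8")
E
```

```text
time_s: 15.63
tcp_pos: [0.4426, -0.3005, 0.229]
ee_rot: [[0.984, 0.179, 0.011], [0.179, -0.984, -0.005], [0.01, 0.007, -1.0]]
wrist_force: [0.2, 0.3, 0.1]
gripper_width: 1.0
time_s: 16.22
tcp_pos: [0.3909, -0.4805, 0.2217]
ee_rot: [[0.985, 0.175, -0.001], [0.175, -0.985, 0.001], [-0.001, -0.001, -1.0]]
wrist_force: [-0.6, 1.1, 0.2]
gripper_width: 1.002
```

View pics/t8.png

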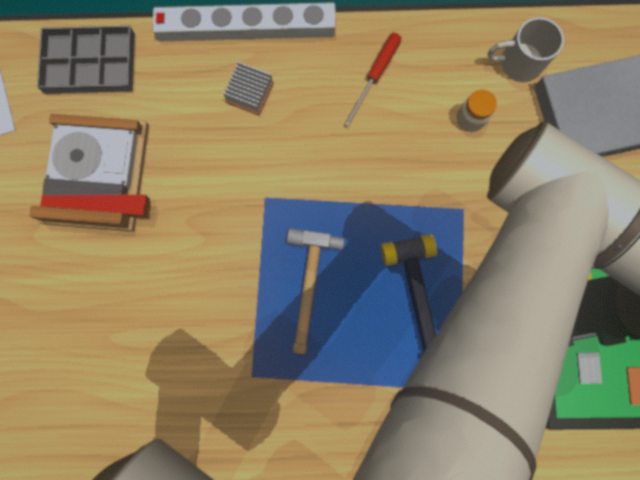

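The mallet is flat with its head at (409,250), the hammer is unmoved at (315,240), and the wedge's butt has gone from x=173 to x=147 (about 45 mm). Handing in.

```bash
python3 -c "
from station import finish_job; print(finish_job())"
```

```text
the job is handed in; nothing more can be done
None
```

I drove the wedge home in two separate taps, laid the mallet back on the mat, and handed the job in at about 16 s of the 51 s allowed. No verdict was reported.

- **Taps:** The first tap moved the wedge about 15 mm. I then drew the mallet back about 40 mm. The second tap took the wedge to its stop, where the push force rose from about 5 N to 10 N while the tool barely advanced.
- **Wedge travel:** The wrist camera gave about 43 mm in all, the tool's travel gave about 45 mm, and the top view gave roughly 45 mm. They differ by about 2 mm, which is within the calibration error. I had no direct reading of the wedge's slide.
- **Final state:** The last top view shows the mallet lying where it started with its head over the mat, although the arm hid the end of its handle. The steel hammer looks unmoved and the gripper is clear of everything. None of the checks failed.

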